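# Load a tube rack into the rack reader past its spring gate

## Robot

A 6-joint arm with a two-finger parallel gripper is mounted at the origin on a cart in front of the work surface, level with it; the furniture and walls round the work are solid. World frame = base frame: x ahead of the robot, y to its left, z up, the work surface at z = 0. Lengths are in m, angles in rad, forces in N, time in s.
With the tool pointing down it reaches from about 0.35 to 0.975 m from the base axis. Payload 7.1 kg.
Tool frame: the origin (TCP) lies on the centre line of the jaws, within the pads' length; the fingertips stand 17 mm ahead of it and the grasp point (between the pads) lies 2 mm behind it; z points along the fingers, y is the line along which they close (so a half turn about z gives the same grasp; the last joint's range is limited). The gripper opens to 88 mm and grips with 3 to 60 N. Pads are 20 mm wide; open, the fingers measure 115 mm over their backs; the gripper's body (75 mm by 178 mm) begins 61 mm behind the grasp point.
Start: joints at [1.19, 0.423, 1.63, -0, 1.089, -0.019], TCP at [0.221, 0.585, 0.24] pointing down, gripper open.
Joint ranges: [-3, 3], [-0.9, 2.11], [0.09, 2.58], [-1.31, 4.45], [0.11, 2.69], [-2.54, 2.54]. Speed limits (rad/s): [2.39, 2.39, 3.01, 3.14, 3.14, 3.14].

## Interface

Orientations are given as [roll, pitch, yaw] about the fixed x, y, z axes, in that order (R = Rz(yaw) Ry(pitch) Rx(roll)).
In Python, from plant import status, cams, order gives the robot as it stands.
- The arm moves only by the tool arm_command, never from a script. Its argument "increments" is a list of rows, each a list of 5 numbers: the finger opening in cm, from 0 to 8.78, then the shift along the tool's x, y, z in cm, then the turn about the tool's z in degrees. In form: [[claw, tx, ty, tz, twist], ...]. A call has 1 to 5 rows; each row shifts and turns the commanded pose from where the row before left it, along the tool's axes as they then stand; what a row does not reach is not made up. A row lasts 1/12 s, in which the tool goes at most 41.7 mm and 7.16 degrees, less where a joint would pass 70% of its speed; a pose out of reach is approached as far as the arm can. A call is refused whole if a number of a shift passes 4.17 or a number of a turn 7.16, either way. A call with a gripper value outside its range is refused whole. The fingers move at their own pace and stop on an object; "newtons" is the grip in N (left out, the last holds). Time passes only in rows, so rows that do not move let the fingers close. It gives the time, the measured TCP pose, the force, the opening and the grip force at its end, in the units of the state.
- status.get_state(): the state, without advancing time (a new reading comes with each control period).
- cams.capture(name): name is "scene" or "top"; returns (picture, depth): 480x640x3 uint8, blue, green, red; 480x640 float32, m along the optical axis (not along the pixel's ray), 0 where there is no reading.
- cams.calibration(name): a dict with "fx", "fy", "cx", "cy" (pixels), "dist" ([k1, k2, p1, p2, k3] as OpenCV has them; the pictures are not rectified), "camera_from_world" (4x4, takes a point from world to camera coordinates). Camera axes: x right, y up, looking along -z (the intrinsics and any distortion apply to the point x, -y, -z); pixel columns grow to the right and rows downward; lengths in m; the calibration is good to about 2 mm. A picture is of the moment at which its call begins. calibration takes no time and is no camera call.
- order.hand_in(): hands the job in; it is judged then, once.
The state is a dict: "clock": time; "joints": joint angles; "qd": joint speeds; "joint_torque": joint torques, N m; "eef_pos": TCP position; "tool_rot": TCP orientation; "ft_force": force on the tool from outside, world axes, zero at the start; "wrist_torque": the same for the moment, N m; "grip_width": finger opening in m; "grip_force": force on a finger pad.
Only numpy, scipy, OpenCV 4.12 (cv2) and the standard library are available. Lean on these libraries where they do the work, as an engineer would, in place of code of your own. Each camera call takes 0.05 s, during which the arm holds its last target. There are 200 camera calls.

## Task

Load the tube rack into the rack reader: press the thumb rail with one finger to hold the spring gate open and, holding it so, push the rack along the lane with the other finger until it is fully home against the reader's buffer. The open gate must not touch the rack as it passes; then let go, so that the gate springs shut behind the rack. Only push: do not grip, lift or tip the rack, leave its tubes standing in it, and do not disturb the bottles and the timer.

Things in the scene. Friction and masses are not known exactly. Their poses are not given: they have to be found in the camera images.
- reader: Fixed rack reader: aluminium lane leading to a white housing 92 high. Origin: on the bench, mid-lane, at the gate. x = push direction, z up. Lane floor z 6; walls 24 high, inner faces y +63/-63. Buffer face x 103. Three gate bearing blocks, y -67 to -77, 55 high. Shut gate arm: 4 thick (x -2 to 2), reaches in from a slot in the -y wall to y -44, z 12 to 46.
- gate (a joint): Spring gate, hinge along reader x at y -74, z 50. 0 = shut, grows as it opens; end stop 0.8 rad. From 0.5 on, the arm is wholly out of the lane; at 0.6 it hangs straight down; from 0.7 a finger reaching lower than 55 meets the bearing blocks. Pressing the thumb rail toward the lane (+y) opens it; it needs 1 to 4 N and springs shut by itself. A finger can slide along the rail while it presses.
- gate_rail (a point): Middle of the thumb rail: round bar, 8 dia, 174 long, along reader x (x -161 to 13), 22 from the hinge, joined to it by a sheet. Moves with the gate: shut, it is at reader y -88, z 67; at gate 0.5 at y -78, z 72; at gate 0.6 at y -75, z 72.
- rack: Loose pink tube rack, 0.09 kg, at the lane mouth. Origin: underside centre; its -x leads (along reader +x). Base plate 96 (x) x 120 (y) x 4; bars across it 33-35 and 64-66 above its underside. Rear bars face x +45, uprights to +46, base edge +48; front uprights x -37. Home: base against the buffer, origin at reader x 55; rear bars are then 10 past the gate.
- tube_a: Capped culture tube, 19 dia x 132, loose in the front row of the rack (rack x -17). Origin: its foot; z up along the tube. Stands in its hole with a few mm play.
- tube_b: Second such tube, in the same front row.
- tube_c: Third such tube, in the same front row.
- media_bottle: Bottle with a pale amber filling and blue cap, 56 dia x 107, on the bench behind the lane. Origin: underside centre.
- agar_bottle: Bottle with a whitish filling and blue cap, 56 dia x 107, on the bench behind the lane. Origin: underside centre.
- timer: Small white lab timer, 33x52x47, standing on the housing of the reader. Origin: underside centre.

How it is judged:
By the outcome, as a careful person would: the job done as asked, in the order asked, and still so for the second after the job is handed in, with the robot touching nothing.
It also fails if it takes over 38 s, if anything falls off the work surface, if the arm or the gripper's body presses on something with over 40 N, if the wrist force passes 120 N, or if a joint passes its speed limit or range.

## Working session

There is one attempt and no reset: what is moved stays moved. The work goes in short steps, Python scripts to look and compute and a tool call to move; the robot and the scene stay as the last step left them, time stands still between calls to the robot, and variables do not carry over. Pictures are saved under pics/ and viewed, at most 10 in all, crops included, and the job is handed in when it is done.

Besides the shell and the picture viewer there is one more tool, called as a command line: name --pt "numbers of a row" for each row, then --argument value for the rest. arm_command: Moves the arm, as the interface text tells. Its arguments: {"type":"object","properties":{"increments":{"type":"array","items":{"type":"array","items":{"type":"number"}}},"newtons":{"type":"number"}},"required":["increments"]}

```bash
mkdir -p pics; ls
python3 - <<'E'
from plant import status,cams
import cv2,numpy as np
s=status.get_state();print(s['clock'],s['eef_pos'],s['tool_rot'],s['grip_width'])
for n in("scene","top"):
    p,d=cams.capture(n);cv2.imwrite(f"pics/{n}0.png",p);np.savez(f"{n}0.npz",p=p,d=d)
    c=cams.calibration(n);print(n,c['fx'],c['dist'],np.round(np.linalg.inv(c['camera_from_world']),3).tolist(),(d>0).mean())
E
```

```text
pics
0.0 [0.22098611 0.58405131 0.23890588] [-3.14007286e+00 -2.43866758e-05  2.77986395e+00] 0.08785901823356139
scene 531.2921905861608 [0.02679815 0.         0.         0.         0.        ] [[0.781, 0.289, -0.554, -0.034], [-0.624, 0.382, -0.681, -0.98], [0.015, 0.878, 0.479, 0.632], [0.0, 0.0, 0.0, 1.0]] 0.9606901041666667
top 551.1979584848091 [0.00750631 0.         0.         0.         0.        ] [[0.026, 0.986, -0.165, 0.427], [-1.0, 0.027, 0.001, -0.248], [0.006, 0.165, 0.986, 1.025], [0.0, 0.0, 0.0, 1.0]] 0.9960481770833334
```

View pics/scene0.png

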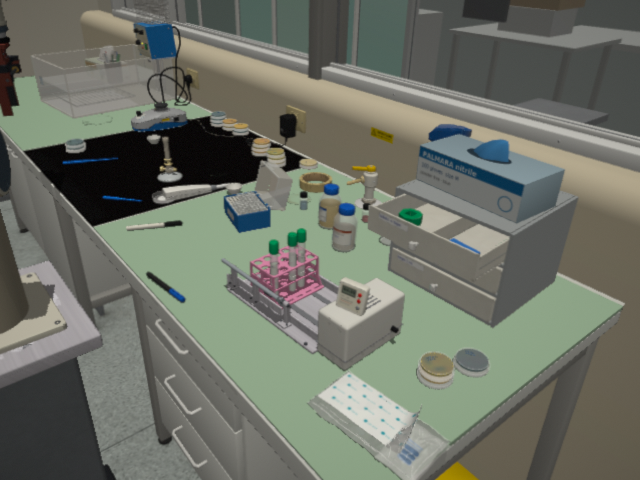

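View pics/top0.png

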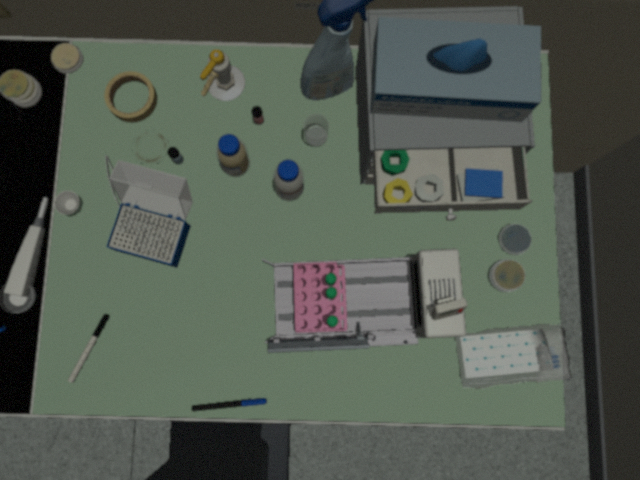

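Run:
```python
import cv2
p=cv2.imread("pics/top0.png")[240:365,255:475]
cv2.imwrite("pics/c1.png",cv2.resize(p,None,fx=3.6,fy=3.6,interpolation=cv2.INTER_CUBIC))
p=cv2.imread("pics/scene0.png")[220:370,210:410]
cv2.imwrite("pics/c2.png",cv2.resize(p,None,fx=4,fy=4,interpolation=cv2.INTER_CUBIC))
```

```text
(no output)
```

View pics/c1.png

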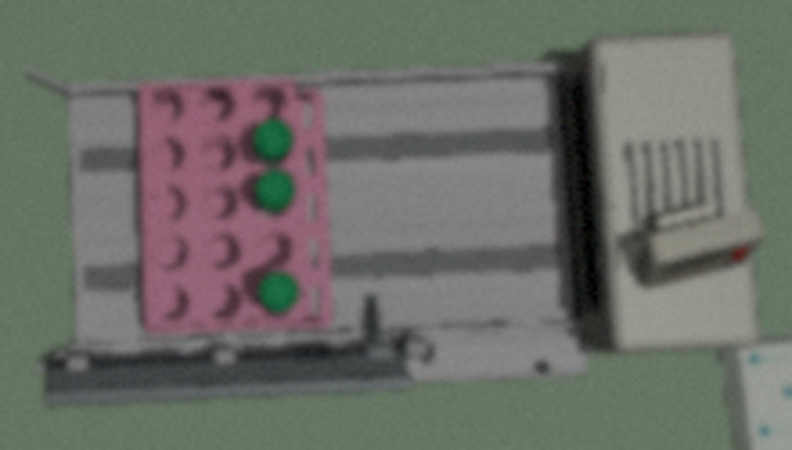

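View pics/c2.png

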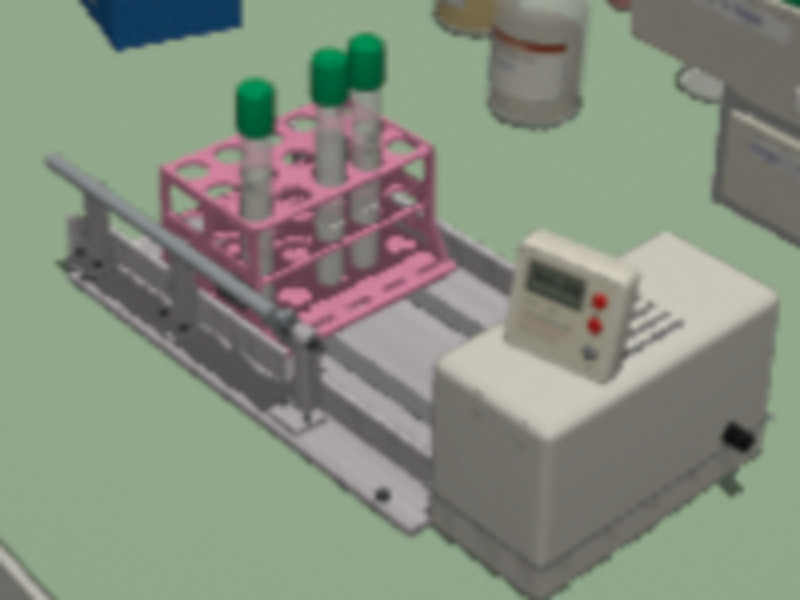

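```bash
cat > h.py <<'E'
import cv2,numpy as np
from plant import cams
def ray(n,uv):
    c=cams.calibration(n);K=np.array([[c['fx'],0,c['cx']],[0,c['fy'],c['cy']],[0,0,1]])
    q=cv2.undistortPoints(np.array(uv,float).reshape(-1,1,2),K,np.array(c['dist']))[:,0]
    T=np.linalg.inv(c['camera_from_world']);d=np.c_[q[:,0],-q[:,1],-np.ones(len(q))]
    return T[:3,3],d@T[:3,:3].T
def onz(n,uv,z):
    o,d=ray(n,uv);return o+d*((z-o[2])/d[:,2])[:,None]
def depthpts(n,d):
    v,u=np.nonzero(d>0);o,r=ray(n,np.c_[u,v]);return u,v,o+r*d[v,u][:,None]
def C(*p): return [(255+x/3.6-.36,240+y/3.6-.36) for x,y in p]
E
python3 - <<'E'
from h import *
np.set_printoptions(precision=4,suppress=True)
f=lambda s,z,*p:print(s,onz("top",C(*p),z).tolist())
f("wall+y z.024",.024,(75,90),(555,67))
f("rail ends z.067",.067,(46,398),(410,381))
f("gate tip z.046",.046,(371,295))
f("housing top front",.092,(598,45),(612,345))
f("rack top back L,R front",.072,(138,86),(148,330),(322,92),(330,328))
f("lane mouth floor",.006,(72,93),(78,345))
z=np.load("top0.npz");u,v,P=depthpts("top",z['d'])
m=(u>268)&(u<372)&(v>325)&(v<360)&(P[:,2]>.06)&(P[:,2]<.085)
Q=P[m];print("rail",len(Q),np.median(Q,0),Q.min(0),Q.max(0))
pf=np.polyfit(Q[:,1],Q[:,0],1);print("x=%f*y+%f"%tuple(pf),np.std(Q[:,0]-np.polyval(pf,Q[:,1])))
hsv=cv2.cvtColor(z['p'],cv2.COLOR_BGR2HSV)[v,u]
pk=((hsv[:,0]>150)&(hsv[:,1]>60)&(P[:,2]>.062)&(P[:,2]<.085)&(u>280)&(u<360)&(v>250)&(v<345))
Q=P[pk];print("rack top",len(Q),np.median(Q[:,2]));print(cv2.minAreaRect((Q[:,:2]*1000).astype(np.float32)))
E
```

```text
wall+y z.024 [[0.5522943227538877, -0.17369796020928321, 0.02400000000000002], [0.570642143407841, -0.4176773442575635, 0.02400000000000002]]
rail ends z.067 [[0.39964265020331313, -0.1688668224795381, 0.06699999999999995], [0.41203073554685, -0.34128286946606345, 0.06699999999999995]]
gate tip z.046 [[0.45253561645295975, -0.32381871962230835, 0.04600000000000004]]
housing top front [[0.5719863721177721, -0.4266532186530839, 0.09199999999999997], [0.43130404815695284, -0.4324386232344195, 0.09199999999999997]]
rack top back L,R front [[0.549034603086643, -0.2076575214044196, 0.07199999999999995], [0.4326489831413181, -0.21629520281942582, 0.07199999999999995], [0.5484934333447765, -0.29674335919090183, 0.07199999999999995], [0.43583591520682136, -0.30257341391254367, 0.07199999999999995]]
lane mouth floor [[0.5529500584798497, -0.17086804066935118, 0.006000000000000005], [0.4246519349412159, -0.17890978951459863, 0.006000000000000005]]
rail 875 [ 0.4091 -0.2533  0.0706] [ 0.3967 -0.3405  0.06  ] [ 0.4435 -0.1707  0.0781]
x=-0.058627*y+0.398006 0.012067026527435444
rack top 1620 0.07363599178436792
((493.5760192871094, -248.88333129882812), (115.54747009277344, 75.51342010498047), 3.608029842376709)
```

Run:
```python
import numpy as np
y=159.27
for i in range(10):
    a=np.radians(y);d=np.array([1.79,-3.34])
    print(round(d@[np.cos(a),np.sin(a)],2),round(d@[np.sin(a),-np.cos(a)],2)); y-=6.51
```

```text
-2.86 -2.49
-3.12 -2.15
-3.34 -1.78
-3.52 -1.39
-3.66 -0.98
-3.75 -0.56
-3.79 -0.13
-3.78 0.3
-3.72 0.72
-3.61 1.14
```

arm_command --pt "7.4 -2.86 -2.49 0 6.5" --pt "7.4 -3.12 -2.15 0 6.5" --pt "7.4 -3.34 -1.78 0 6.5" --pt "7.4 -3.52 -1.39 0 6.5" --pt "7.4 -3.66 -0.98 0 6.5"

```text
clock: 0.52
eef_pos: [0.311, 0.4159, 0.2393]
tool_rot: [-3.141, 0.0, 2.208]
ft_force: [0.7, 1.1, -0.3]
grip_width: 0.074
grip_force: 0.0
```

arm_command --pt "7.4 -3.75 -0.56 0 6.5" --pt "7.4 -3.79 -0.13 0 6.5" --pt "7.4 -3.78 0.3 0 6.5" --pt "7.4 -3.72 0.72 0 6.5" --pt "7.4 -3.61 1.14 0 6.5"

```text
clock: 0.93
eef_pos: [0.4008, 0.249, 0.2396]
tool_rot: [-3.141, 0.0, 1.64]
ft_force: [0.6, -0.6, 0.2]
grip_width: 0.074
grip_force: 0.0
```

arm_command --pt "7.4 -3.8 0 0 0" --pt "7.4 -3.8 0 0 0" --pt "7.4 -3.8 0 0 0" --pt "7.4 -3.8 0 0 0" --pt "7.4 -3.8 0 0 0"

```text
clock: 1.35
eef_pos: [0.4142, 0.0595, 0.2396]
tool_rot: [-3.141, 0.0, 1.646]
ft_force: [-0.1, -0.2, 0.5]
grip_width: 0.0736
grip_force: 0.0
```

arm_command --pt "7.4 -3.6 0 0 0" --pt "7.4 -3.6 0 0 0" --pt "7.4 -3.6 -0.1 0 0" --pt "7.4 -3.6 -0.1 0 0" --pt "7.4 -3.6 -0.1 0 0"

```text
clock: 1.77
eef_pos: [0.4246, -0.1202, 0.2396]
tool_rot: [-3.141, -0.0, 1.645]
ft_force: [0.5, 0.2, 0.0]
grip_width: 0.0738
grip_force: 0.0
```

arm_command --pt "7.4 -3.6 -0.1 0 0" --pt "7.4 -3.5 -0.1 0 0" --pt "7.4 0 0 4 0" --pt "7.4 0 0 4 0" --pt "7.4 0 0 3.5 0"

```text
clock: 2.18
eef_pos: [0.428, -0.1902, 0.1232]
tool_rot: [3.141, 0.0, 1.643]
ft_force: [0.9, 0.7, -0.1]
grip_width: 0.074
grip_force: 0.0
```

Run:
```python
from plant import status
from h import *
s=status.get_state();print(s['eef_pos'],s['tool_rot'],s['joints'],s['ft_force'])
p,_=cams.capture("scene");q,_=cams.capture("top")
a=cv2.resize(p[150:370,180:400],(400,400),interpolation=3);b=cv2.resize(q[220:380,240:400],(400,400),interpolation=3)
cv2.imwrite("pics/d.png",np.hstack([a,b]))
```

```text
[ 0.42803174 -0.19021279  0.12322332] [3.14082103e+00 4.40534216e-04 1.64332384e+00] [-4.43585678e-01  3.84392415e-01  2.04834627e+00 -3.61880288e-06
  7.07965446e-01 -5.16110610e-01] [ 0.93239564  0.72544229 -0.09893537]
```

View pics/d.png

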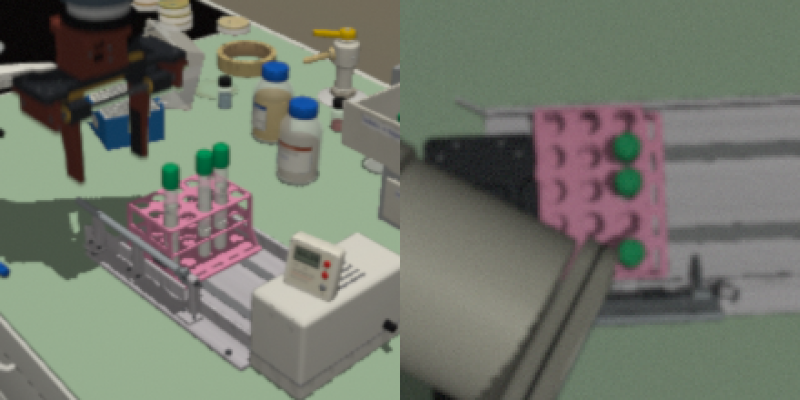

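arm_command --pt "7.4 0 -0.2 2.6 0" --pt "7.4 0 0 2.5 0" --pt "7.4 0 0 2.5 0" --pt "7.4 0 0 0 0"

```text
clock: 2.62
eef_pos: [0.4254, -0.1888, 0.0472]
tool_rot: [-3.138, -0.002, 1.646]
ft_force: [-1.2, 0.0, -0.8]
grip_width: 0.0739
grip_force: 0.0
```

arm_command --pt "7.4 0 0.5 0 0" --pt "7.4 0 0.4 0 0" --pt "7.4 0 0.3 0 0" --pt "7.4 0 0.0 0 0"

```text
clock: 2.95
eef_pos: [0.4398, -0.1889, 0.0508]
tool_rot: [3.139, 0.001, 1.646]
ft_force: [-2.4, 0.1, 2.6]
grip_width: 0.0741
grip_force: 1.4
```

```bash
cat > look.py <<'E'
import sys
from plant import status
from h import *
s=status.get_state();P=np.array(s['eef_pos'])
d=P[:2]-[.4985,-.3215];print("reader xy",d@[.073,-.997],d@[.997,.073],P[2],np.degrees(s['tool_rot']),s['ft_force'],s['grip_width'])
p,dd=cams.capture("scene");q,_=cams.capture("top");cv2.imwrite("raw_"+sys.argv[1]+".png",p)
a=cv2.resize(p[220:350,210:340],(450,450),interpolation=3);b=cv2.resize(q[240:370,260:360+10],(346,450),interpolation=3)
cv2.imwrite("pics/"+sys.argv[1]+".png",np.hstack([a,b]))
E
python3 look.py e
```

```text
reader xy -0.1364874299812325 -0.04883916170144842 0.050750282756622855 [1.79879439e+02 6.89634359e-02 9.42919156e+01] [-2.36758372  0.08555129  2.56843152] 0.07411022870978752
```

View pics/e.png

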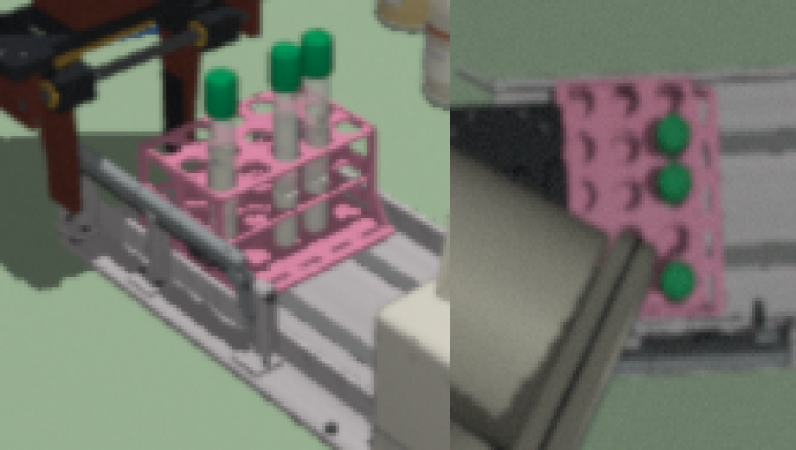

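arm_command --pt "7.4 0 0.3 0.1 0" --pt "7.4 0 0.2 0.1 0" --pt "7.4 0 0.0 0 0" --pt "7.4 0 0.0 0 0"

```text
clock: 3.38
eef_pos: [0.4438, -0.1884, 0.0467]
tool_rot: [3.141, 0.0, 1.646]
ft_force: [-2.1, -0.9, 2.1]
grip_width: 0.0738
grip_force: 1.1
```

```bash
python3 look.py f
python3 - <<'E'
from h import *
c=cams.calibration("scene");O=np.array([.4985,-.3215,0]);X=np.array([.073,-.997,0]);Y=np.array([.997,.073,0]);M=c['camera_from_world']
K=np.array([[c['fx'],0,c['cx']],[0,c['fy'],c['cy']],[0,0,1]])
def pj(x,y,z):
    p=M@np.r_[O+X*x+Y*y+[0,0,z],1];return cv2.projectPoints(np.array([[p[0],-p[1],-p[2]]]),np.zeros(3),np.zeros(3),K,np.array(c['dist']))[0].ravel()
g=np.array([0,.3,.5,.6,.7,.8]);a0=np.arctan2(.017,-.014)
pts={}
for t in g:
    a=a0-t;y,z=-.074+.022*np.cos(a),.05+.022*np.sin(a);pts[t]=(pj(-.06,y,z));print(t,round(y,4),round(z,4),pts[t].round(1),pj(.013,y,z).round(1))
# brightness profile across the rail along the motion line, at reader x=-60
A,B=pts[0],pts[.8];dv=(B-A)/np.linalg.norm(B-A);print(np.linalg.norm(B-A),[(t,round(float((pts[t]-A)@dv),1)) for t in g])
s=np.arange(-10,18,.5)
from scipy.ndimage import map_coordinates
e=(pts[0]-pj(-.05,-.088,.067));e/=np.linalg.norm(e)
pr=[]
for f in("pics/scene0.png","raw_e.png","raw_f.png"):
    im=cv2.imread(f).astype(float).mean(2);L=[]
    for k in s:
        q=[A+dv*k+e*j for j in np.linspace(-6,6,13)];L.append(np.mean([map_coordinates(im,[[r[1]],[r[0]]],order=1)[0] for r in q]))
    print(f,np.round(L[::2]).astype(int).tolist())
E
```

```text
reader xy -0.13671653542464776 -0.044835199709804714 0.046743532593874884 [1.79968122e+02 1.96664535e-02 9.42804336e+01] [-2.1439564  -0.88214001  2.10323424] 0.07384085701091495
0.0 -0.088 0.067 [252.2 281.4] [277.1 298.6]
0.3 -0.0823 0.0704 [254.6 278.8] [279.5 295.8]
0.5 -0.0781 0.0716 [256.3 277.4] [281.3 294.3]
0.6 -0.076 0.0719 [257.2 276.9] [282.2 293.7]
0.7 -0.0738 0.072 [258.2 276.4] [283.1 293.2]
0.8 -0.0716 0.0719 [259.1 276. ] [284.  292.8]
8.70303878713063 [(np.float64(0.0), 0.0), (np.float64(0.3), 3.4), (np.float64(0.5), 5.7), (np.float64(0.6), 6.7), (np.float64(0.7), 7.8), (np.float64(0.8), 8.7)]
pics/scene0.png [97, 95, 95, 98, 114, 138, 137, 126, 115, 102, 113, 133, 138, 121, 98, 90, 95, 109, 120, 129, 127, 116, 104, 95, 92, 101, 126, 143]
raw_e.png [96, 96, 96, 99, 109, 121, 106, 89, 82, 71, 69, 73, 79, 103, 130, 143, 139, 119, 98, 94, 96, 94, 89, 88, 92, 104, 129, 138]
raw_f.png [96, 96, 97, 99, 111, 122, 106, 89, 82, 69, 62, 69, 73, 74, 78, 98, 126, 140, 135, 112, 99, 94, 88, 88, 92, 105, 130, 139]
```

View pics/f.png

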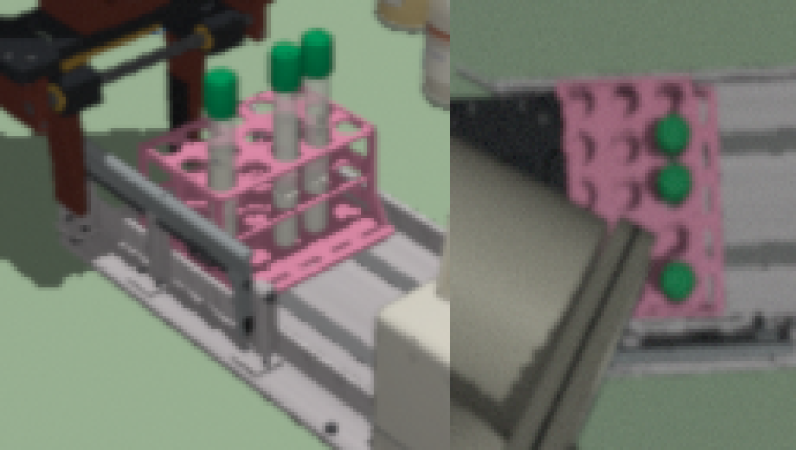

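arm_command --pt "7.4 0 0.2 0 0" --pt "7.4 -0.5 0 0 0" --pt "7.4 -0.5 0.0 0 0" --pt "7.4 -0.3 0.0 0 0" --pt "7.4 -0.3 0 0 0"

```text
clock: 3.9
eef_pos: [0.4465, -0.2044, 0.0466]
tool_rot: [-3.141, -0.0, 1.645]
ft_force: [-2.1, 2.7, 0.1]
grip_width: 0.0739
grip_force: 1.5
```

arm_command --pt "7.4 -0.3 0 0 0" --pt "7.4 -0.3 0 0 0" --pt "7.4 -0.3 0.0 0 0" --pt "7.4 0 0.0 0 0"

```text
clock: 4.23
eef_pos: [0.4473, -0.2136, 0.0467]
tool_rot: [3.141, 0.0, 1.645]
ft_force: [-0.2, -0.8, -0.5]
grip_width: 0.0738
grip_force: 0.9
```

```bash
cat > gate.py <<'E'
import sys
from plant import status
from h import *
from scipy.ndimage import map_coordinates
s=status.get_state();P=np.array(s['eef_pos'])
d=P[:2]-[.4985,-.3215];print("reader xy",d@[.073,-.997],d@[.997,.073],P[2],np.degrees(s['tool_rot'])[2],s['ft_force'],s['grip_width'],s['clock'])
c=cams.calibration("scene");O=np.array([.4985,-.3215,0]);X=np.array([.073,-.997,0]);Y=np.array([.997,.073,0]);M=c['camera_from_world']
K=np.array([[c['fx'],0,c['cx']],[0,c['fy'],c['cy']],[0,0,1]])
def pj(x,t):
    a=np.arctan2(.017,-.014)-t;y,z=-.074+.022*np.cos(a),.05+.022*np.sin(a)
    p=M@np.r_[O+X*x+Y*y+[0,0,z],1];return cv2.projectPoints(np.array([[p[0],-p[1],-p[2]]]),np.zeros(3),np.zeros(3),K,np.array(c['dist']))[0].ravel()
p,dd=cams.capture("scene");q,_=cams.capture("top");n=sys.argv[1];cv2.imwrite("raw_"+n+".png",p)
S=np.arange(-3,12,.25)
for x in (-.12,-.1,-.06,-.03):
    A,B=pj(x,0),pj(x,.8);dv=(B-A)/np.linalg.norm(B-A);e=pj(x-.01,0)-A;e/=np.linalg.norm(e);r=[]
    T=np.arange(0,.81,.05);sv=[(pj(x,t)-A)@dv for t in T]
    for im in (cv2.imread("pics/scene0.png"),p):
        im=im.astype(float).mean(2)
        L=np.array([np.mean([map_coordinates(im,[[w[1]],[w[0]]],order=1)[0] for w in [A+dv*k+e*j for j in np.linspace(-5,5,11)]]) for k in S])
        if not r: L=np.where((S>-1)&(S<5),L,0)
        w=np.clip(L-L.max()+15,0,None);r.append((w*S).sum()/w.sum())
    print(x,"gate %.2f"%np.interp(r[1]-r[0],sv,T))
# pink extent in the top view -> reader x at bar-top height
h=cv2.cvtColor(q,cv2.COLOR_BGR2HSV);v,u=np.nonzero((h[...,0]>150)&(h[...,1]>60)&(h[...,2]>70))
k=(u>270)&(u<420)&(v>255)&(v<345);W=onz("top",np.c_[u,v][k],.01)[:,:2]-O[:2];xs=W@X[:2];print("rack front base x",np.percentile(xs,99.5), len(xs))
a=cv2.resize(p[220:350,210:340],(450,450),interpolation=3);b=cv2.resize(q[240:370,285:385],(346,450),interpolation=3)
cv2.imwrite("pics/"+n+".png",np.hstack([a,b]))
E
python3 gate.py g
```

```text
reader xy -0.11127311484264911 -0.043125574655757025 0.0466765444129105 94.25657093410567 [-0.22063962 -0.75547578 -0.46397334] 0.0737573498271767 4.2333
-0.12 gate 0.42
-0.1 gate 0.50
-0.06 gate 0.57
-0.03 gate 0.58
rack front base x -0.008267895792581869 1344
```

arm_command --pt "7.4 -0.5 0 0 0" --pt "7.4 -0.5 0 0 0" --pt "7.4 -0.5 0.0 0 0" --pt "7.4 -0.5 0.0 0 0" --pt "7.4 -0.5 0.0 0 0"

```text
clock: 4.75
eef_pos: [0.4491, -0.2384, 0.0467]
tool_rot: [-3.141, -0.0, 1.645]
ft_force: [-2.6, 4.0, 1.9]
grip_width: 0.0739
grip_force: 2.2
```

arm_command --pt "7.4 -0.5 0 0 0" --pt "7.4 -0.5 0 0 0" --pt "7.4 -0.5 0.0 0 0" --pt "7.4 -0.5 0.0 0 0" --pt "7.4 0 0.0 0 0"

```text
clock: 5.17
eef_pos: [0.451, -0.2592, 0.0467]
tool_rot: [3.141, 0.001, 1.645]
ft_force: [-1.6, -2.2, 0.3]
grip_width: 0.0738
grip_force: 1.0
```

```bash
python3 gate.py h
```

```text
reader xy -0.06558254514892756 -0.04285454543437898 0.046737707600831506 94.23928173345568 [-1.55722853 -2.23022293  0.30394144] 0.0738007630924631 5.1667
-0.12 gate 0.00
-0.1 gate 0.00
-0.06 gate 0.80
-0.03 gate 0.60
rack front base x 0.0372229379137151 897
```

View pics/h.png

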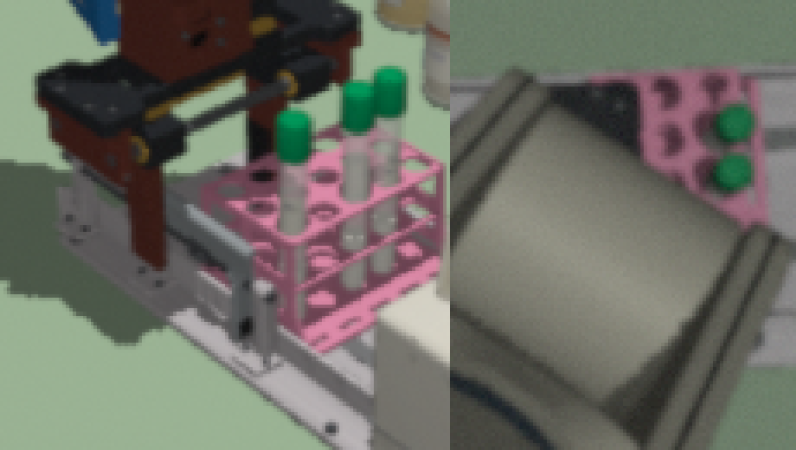

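arm_command --pt "7.4 -0.5 0 0 0" --pt "7.4 -0.5 0 0 0" --pt "7.4 -0.5 0.0 0 0" --pt "7.4 -0.5 0.0 0 0" --pt "7.4 -0.5 0.0 0 0"

```text
clock: 5.68
eef_pos: [0.4524, -0.2833, 0.0466]
tool_rot: [-3.141, -0.0, 1.645]
ft_force: [-2.6, 2.6, 0.4]
grip_width: 0.0738
grip_force: 1.8
```

arm_command --pt "7.4 -0.5 0 0 0" --pt "7.4 -0.5 0 0 0" --pt "7.4 -0.5 0.0 0 0" --pt "7.4 -0.5 0.0 0 0" --pt "7.4 -0.5 0.0 0 0"

```text
clock: 6.1
eef_pos: [0.4543, -0.3083, 0.0466]
tool_rot: [-3.142, 0.0, 1.645]
ft_force: [-2.6, 2.6, 0.2]
grip_width: 0.0742
grip_force: 1.5
```

```bash
python3 gate.py i
```

```text
reader xy -0.016359333656076645 -0.0430949558397279 0.04664999042674261 94.26366540856158 [-2.60355763  2.55962288  0.209742  ] 0.07416539230076012 6.1
-0.12 gate 0.00
-0.1 gate 0.00
-0.06 gate 0.00
-0.03 gate 0.00
rack front base x 0.08650237860180525 570
```

arm_command --pt "7.4 -0.4 0 0 0" --pt "7.4 -0.4 0 0 0" --pt "7.4 -0.3 0.0 0 0" --pt "7.4 -0.2 0.0 0 0"

```text
clock: 6.53
eef_pos: [0.4553, -0.3209, 0.0467]
tool_rot: [-3.142, -0.0, 1.645]
ft_force: [-1.5, 3.4, 1.4]
grip_width: 0.0738
grip_force: 2.2
```

arm_command --pt "7.4 -0.15 0 0 0" --pt "7.4 -0.15 0 0 0"

```text
clock: 6.7
eef_pos: [0.4555, -0.3237, 0.0467]
tool_rot: [-3.141, -0.0, 1.645]
ft_force: [-3.1, 4.3, 2.4]
grip_width: 0.0742
grip_force: 2.2
```

arm_command --pt "7.4 -0.1 0 0 0" --pt "7.4 -0.1 0 0 0"

```text
clock: 6.87
eef_pos: [0.4556, -0.3251, 0.0467]
tool_rot: [-3.141, -0.001, 1.645]
ft_force: [-0.4, 11.2, 5.4]
grip_width: 0.0739
grip_force: 6.2
```

arm_command --pt "7.4 -0.1 0 0 0" --pt "7.4 0 0 0 0"

```text
clock: 7.03
eef_pos: [0.4557, -0.3252, 0.0467]
tool_rot: [-3.141, -0.002, 1.646]
ft_force: [0.6, 11.3, 4.8]
grip_width: 0.0743
grip_force: 7.3
```

arm_command --pt "7.4 0.3 0 0 0" --pt "7.4 0.4 0 0 0" --pt "7.4 0.7 0 0 0" --pt "7.4 1.0 0 0 0" --pt "7.4 0.5 0 0 0"

```text
clock: 7.45
eef_pos: [0.4537, -0.2976, 0.0467]
tool_rot: [3.141, 0.001, 1.645]
ft_force: [-1.6, -1.3, -0.6]
grip_width: 0.0737
grip_force: 0.9
```

arm_command --pt "7.4 0 -0.5 0 0" --pt "7.4 0 -0.5 0 0" --pt "7.4 0 -0.5 0 0" --pt "7.4 0 -0.5 0 0" --pt "7.4 0 0 0 0"

```text
clock: 7.87
eef_pos: [0.4326, -0.2994, 0.0467]
tool_rot: [-3.141, -0.0, 1.645]
ft_force: [0.3, 0.7, 0.5]
grip_width: 0.0738
grip_force: 0.0
```

Run:
```python
from plant import status
from h import *
s=status.get_state();P=np.array(s['eef_pos']);d=P[:2]-[.4985,-.3215];print(d@[.073,-.997],d@[.997,.073],s['ft_force'])
p,_=cams.capture("scene");q,_=cams.capture("top")
a=cv2.resize(p[220:370,230:380],(450,450),interpolation=3);b=cv2.resize(q[240:370,320:420],(346,450),interpolation=3)
cv2.imwrite("pics/j.png",np.hstack([a,b]))
```

```text
-0.026798783684773054 -0.06411824050539892 [0.28705151 0.74214822 0.53827298]
```

View pics/j.png

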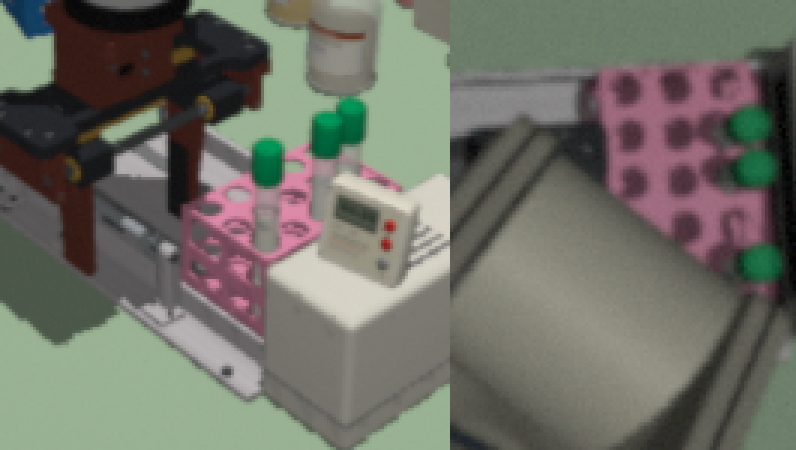

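Rack is at the buffer, tubes standing. Now lift straight up and away, and verify.

arm_command --pt "7.4 0 0 -2 0" --pt "7.4 0 0 -3 0" --pt "7.4 0 0 -4 0" --pt "7.4 0 0 -4 0" --pt "7.4 0 0 -4 0"

```text
clock: 8.38
eef_pos: [0.4335, -0.2992, 0.2184]
tool_rot: [-3.141, -0.0, 1.645]
ft_force: [1.6, -1.0, -0.9]
grip_width: 0.074
grip_force: 0.0
```

arm_command --pt "7.4 4 0 0 0" --pt "7.4 4 0 0 0" --pt "7.4 4 0 0 0" --pt "7.4 4 0 0 0" --pt "7.4 4 0 0 0"

```text
clock: 8.8
eef_pos: [0.4185, -0.0984, 0.2171]
tool_rot: [3.14, 0.0, 1.644]
ft_force: [0.7, -0.4, 0.1]
grip_width: 0.074
grip_force: 0.0
```

arm_command --pt "7.4 4 0 0 0" --pt "7.4 2 0 0 0" --pt "7.4 0 0 0 0"

```text
clock: 9.05
eef_pos: [0.4138, -0.037, 0.2169]
tool_rot: [3.141, -0.001, 1.649]
ft_force: [-0.2, -0.4, -0.3]
grip_width: 0.0739
grip_force: 0.0
```

```bash
python3 gate.py k
python3 - <<'E'
from h import *
p,_=cams.capture("scene");q,_=cams.capture("top")
h=cv2.cvtColor(q,cv2.COLOR_BGR2HSV);m=((h[...,0]>150)&(h[...,1]>60)&(h[...,2]>70)).astype(np.uint8);m[:250]=0;m[345:]=0
v,u=np.nonzero(m);W=onz("top",np.c_[u,v],.072)[:,:2]-[.4985,-.3215];xs=W@[.073,-.997];print("rack top bars reader x",np.percentile(xs,[.5,1,99,99.5]))
a=cv2.resize(p[220:370,230:380],(450,450),interpolation=3);b=cv2.resize(q[240:370,320:420],(346,450),interpolation=3)
cv2.imwrite("pics/l.png",np.hstack([a,b]))
E
```

```text
reader xy -0.28984015072101194 -0.0637252945449385 0.21686020185356808 94.48006900123835 [-0.23530452 -0.42076068 -0.25785407] 0.07389566528523228 9.05
-0.12 gate 0.38
-0.1 gate 0.35
-0.06 gate 0.64
-0.03 gate 0.65
rack front base x 0.10214246536990176 2829
rack top bars reader x [0.00544356 0.0064658  0.09009325 0.09112747]
```

View pics/l.png

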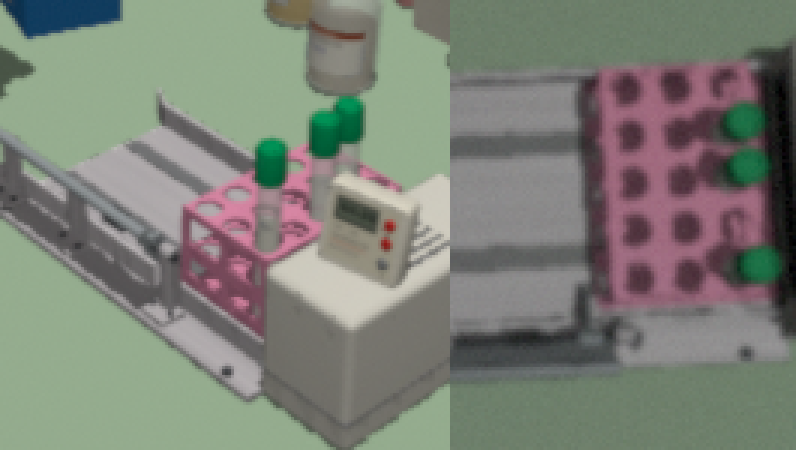

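```bash
python3 -c "
from plant import order;print(order.hand_in())"
```

```text
the job is handed in; nothing more can be done
None
```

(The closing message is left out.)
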